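# Feel for the sound knife slot with a feeler gauge

### The job

The four slots of the seed-potato cutter's knife block look alike, but inside one the clamp shoe is worn slack, in two it is seized, and only one still grips a blade with a light, steady drag. Take the feeler gauge from its wooden stand, slide its blade into the slots to feel which is the good one, and leave the gauge standing in that slot, pushed fully home until the rubber buffer under its collar rests on the block, and let go. Go gently, never force the blade, and leave the potatoes, jar and brush where they are.

Things in the scene. Friction and masses are not known exactly. Their poses are not given: they have to be found in the camera images.
- gauge: Feeler gauge standing upright, 97 tall, about 0.12 kg. From the bottom: steel blade, free length 46, 30 wide (own x), 5 thick (own y); soft rubber buffer 54 x 22 x 4 that gives up to 3 (3 N/mm); steel collar 56 (x) x 24 (y) x 6; wooden handle 36 (x) x 16 (y) x 41, gripped from above across its 16. Origin: centre of the blade's tip, z up: buffer from z = 46, handle 56 to 97.
- stand: Wooden rest (all sizes in mm), 85 (x) x 60 (y) x 58 tall, fixed. The gauge starts standing in its roomy pocket (38 x 10, long way along x) with the buffer resting on the top, tip 12 above the bench, gauge axes parallel to the stand's within a few degrees. Origin: centre of the underside.
- block: Knife block of a seed-potato cutter: grey steel box 78 (x) x 250 (y) x 62 tall, fixed to the bench. Its flat top has four slots 55 apart along its own y, all looking the same, each 48 long (own x) and 9 wide (own y), with a 45 degree funnel 4 deep that widens the mouth to 17. Origin: centre of the underside.
- mouth0 (a point): Middle of the mouth of the slot at own y = -82.5, level with the block's top, 62 above the bench; axes as the block's. Inside every slot the -y face is a fixed jaw (4.5 from the middle plane); from the +y side a clamp shoe leaves a 3 gap: its ramp starts 16 below the top and ends 28 below it, then an upright face. A centred blade meets the ramp 20 deep.
- mouth1 (a point): Middle of the mouth of the slot at own y = -27.5, as mouth0. Which slot has which shoe differs every time. Good shoe: is pushed back 4, up to about 12 N to push on along the ramp, then a side force of 3 to 6 N towards the slot's -y with a steady drag of some 2 to 6 N from 28 to 46 deep. Worn shoe: gives way with under 1 N. Seized shoe: hardly moves, the blade jams 18 to 25 deep.
- mouth2 (a point): Middle of the mouth of the slot at own y = +27.5, as mouth0. In every slot nothing else resists until the gauge's buffer lands on the block's top, at 46 deep (blade tip 16 above the bench). That is fully home.
- mouth3 (a point): Middle of the mouth of the slot at own y = +82.5, as mouth0. Of the four shoes one is good, one is worn, two are seized.
- potato_big: Bystander: whole brown potato, 85 x 54 x 54, lying loose. Origin under its middle.
- potato_mid: Bystander: whole brown potato, 70 x 48 x 48, lying loose. Origin under its middle.
- potato_long: Bystander: slim brown potato, 90 x 44 x 44, lying loose. Origin under its middle.
- half_potato: Bystander: half potato lying cut side down, 56 across, 28 high. Origin under its middle.
- jar: Bystander: glass jar with a steel lid, 64 across, 85 high, standing loose. Origin under its middle.
- brush: Bystander: hand brush lying on the bench.
Things that resemble listed ones, but are neither listed nor needed, are in the scene too. What is shaped like the gauge but purple or turquoise is not meant.

How it is judged:
By the outcome, as a careful person would: the job done as asked, in the order asked, and still so for the second after the job is handed in, with the robot touching nothing.
It also fails if it takes over 67 s, if anything falls off the work surface, if the arm or the gripper's body presses on something with over 40 N, if the wrist force passes 120 N, or if a joint passes its speed limit or range.

### The arm

A 6-joint arm with a two-finger parallel gripper is mounted at the origin on the work surface. World frame = base frame: x ahead of the robot, y to its left, z up, the work surface at z = 0. Lengths are in mm, angles in rad, forces in N, time in s.
With the tool pointing down it reaches from about 275 to 825 mm from the base axis. Payload 5.2 kg.
Tool frame: the origin (TCP) lies at the very end of the fingers, on their centre line; the grasp point (between the pads) lies 19 mm behind it; z points along the fingers, y is the direction in which the jaws open and shut (so a half turn about z gives the same grasp; the last joint's range is limited). The gripper opens to 93 mm and grips with 3 to 60 N. Pads are 15 mm wide; open, the fingers measure 128 mm over their backs; the gripper's body (75 mm by 188 mm) begins 65 mm behind the grasp point.
Start: joints at [-1.314, 0.259, 1.535, -0, 1.348, -0.203], TCP at [244.093, -492.873, 218.653] pointing down, gripper open.
Joint ranges: [-3.14, 3.14], [-0.91, 2.08], [0.19, 2.58], [-1.22, 4.36], [0.22, 2.71], [-3.12, 3.12]. Speed limits (rad/s): [2.57, 2.57, 3.14, 3.14, 3.14, 3.14].

### API

Orientations are given as [roll, pitch, yaw] about the fixed x, y, z axes, in that order (R = Rz(yaw) Ry(pitch) Rx(roll)).
In Python, from bench import robot gives the robot as it stands. The module is installed in compiled form; this text tells all that it offers. Calls block until the motion is done:
- robot.move_ptp(position, orientation): joint-space move of the TCP to a pose.
- robot.move_linear(position, ori=None, speed=150, f_stop=None): straight line of the TCP; ori=None keeps the orientation; speed is the mean speed in mm/s. With f_stop (N) it stops when the force on the tool has changed by that much, and returns True; else False.
- robot.move_j(angles): joint-space move.
- robot.move_gripper(opening): opening from 0.0 (shut) to 1.0 (fully open); the grip force is fixed at half the most; returns when the fingers have stopped.
- robot.sleep(seconds).
- robot.inverse_kinematics(position, orientation): joint angles nearest the present ones, or None.
- robot.get_image(name): name is "scene" or "top" or "wrist"; returns a dict with "img" (400x640x3 uint8, blue, green, red), "fovy" (degrees; the focal length in pixels is half the picture's height over the tangent of half this angle, whatever the lens; pixels are square), "cx", "cy" (the principal point, pixels), "eye" and "orientation" of the camera in the world. Camera axes: x right, y down, z forward; pixel columns grow to the right and rows downward; lengths in mm; the calibration is good to about 2 mm. A picture is of the moment at which its call begins. There is no depth.
A pose or a line that the arm cannot do raises robot.MotionError and nothing moves.
- robot.hand_in(): hands the job in, once; it reports no verdict.
Readings, each from a call of its own:
- robot.current_t(): time.
- robot.current_qpos(): joint angles.
- robot.current_joint_vel(): joint speeds.
- robot.current_joint_efforts(): joint torques, N m.
- robot.current_tcp_pos(): TCP position.
- robot.current_eef_rot(): TCP orientation.
- robot.current_contact_force(): force on the tool from outside, world axes, zero at the start.
- robot.current_ft_torque(): the same for the moment, N m.
- robot.current_gripper_width(): opening from 0.0 (shut) to 1.0 (fully open).
Only numpy, scipy, OpenCV 4.12 (cv2) and the standard library are available. Lean on these libraries where they do the work, as an engineer would, in place of code of your own. Each camera call takes 0.05 s, during which the arm holds its last target.

## Working session

There is one attempt and no reset: what is moved stays moved. The work goes in short steps, each a Python script; the robot and the scene stay as the last script left them, time stands still between calls to the robot, and variables do not carry over. Pictures are saved under pics/ and viewed, and the job is handed in when it is done.

```bash
mkdir -p pics; ls
python3 - <<'E'
from bench import robot
import cv2
for n in ["scene","top","wrist"]:
    d=robot.get_image(n); cv2.imwrite(f"pics/{n}0.png",d["img"])
    print(n,d["fovy"],d["cx"],d["cy"],d["eye"],d["orientation"])
print(robot.current_t(),robot.current_eef_rot(),robot.current_contact_force(),robot.current_gripper_width())
E
```

```text
pics
scene 47.611707938255165 321.1256777061498 196.00953148862394 [1205.37693898  163.26645908  973.84356457] [-2.49862125  0.00968352  1.82387494]
top 57.38321586859 319.3705906414994 195.86355194670568 [448.92221374 -13.69112571 936.59873224] [-3.0001339   0.04043582 -1.55245781]
wrist 65.81238725609188 315.11900866900373 203.14106377759373 [ 307.74696864 -461.0228917   383.48074165] [ 2.87994291e+00  1.07359521e-03 -1.11011771e+00]
0.15 [-3.14026837e+00 -2.47221841e-04  4.59830435e-01] [ 0.16225594 -0.9365514   0.08722637] 1.0030212187696188
```

View pics/scene0.png

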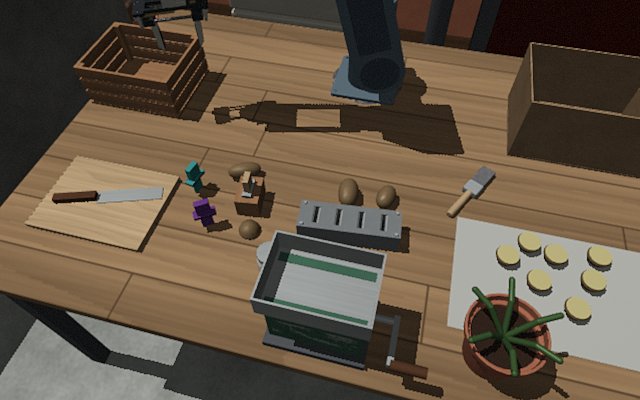

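View pics/top0.png

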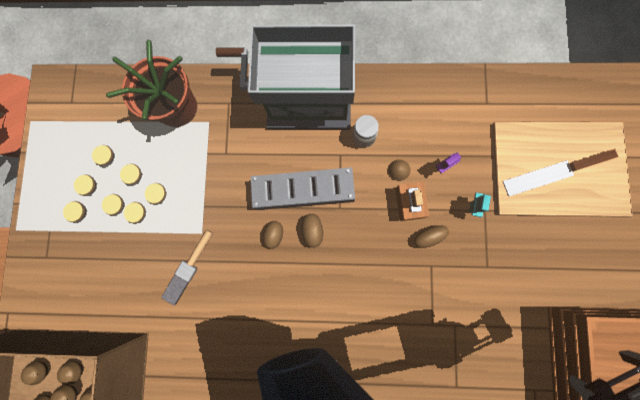

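View pics/wrist0.png

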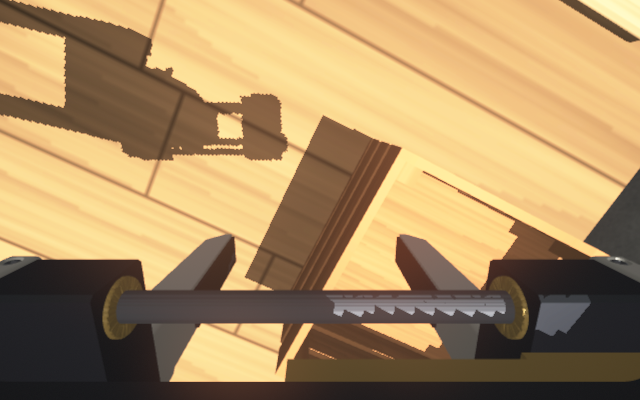

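The top view shows three gauge-like things: purple at (447,163), turquoise at (482,204), and the wooden-handled one in the stand at (412,200). The third fits, since it's standing in the wooden rest. The block is at (302,188). I'll enlarge the crops to confirm.

```bash
cat > h.py <<'E'
import numpy as np, cv2
from scipy.spatial.transform import Rotation as Ro
def ray(d,uv):
    f=200/np.tan(np.radians(d["fovy"])/2)
    R=Ro.from_euler('xyz',d["orientation"]).as_matrix()
    v=R@np.array([(uv[0]-d["cx"])/f,(uv[1]-d["cy"])/f,1]); return np.array(d["eye"]),v
def onz(d,uv,z):
    e,v=ray(d,uv); return e+v*(z-e[2])/v[2]
def proj(d,p):
    f=200/np.tan(np.radians(d["fovy"])/2)
    R=Ro.from_euler('xyz',d["orientation"]).as_matrix()
    c=R.T@(np.array(p)-d["eye"]); return d["cx"]+f*c[0]/c[2],d["cy"]+f*c[1]/c[2]
E
python3 - <<'E'
import cv2
a=cv2.imread('pics/top0.png');b=cv2.imread('pics/scene0.png')
x=cv2.resize(a[150:250,235:435],None,fx=4,fy=4,interpolation=cv2.INTER_CUBIC)
cv2.imwrite('pics/c1.png',x)
cv2.imwrite('pics/c2.png',cv2.resize(b[150:260,175:415],None,fx=3.3,fy=3.3,interpolation=cv2.INTER_CUBIC))
E
```

```text
(no output)
```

View pics/c1.png

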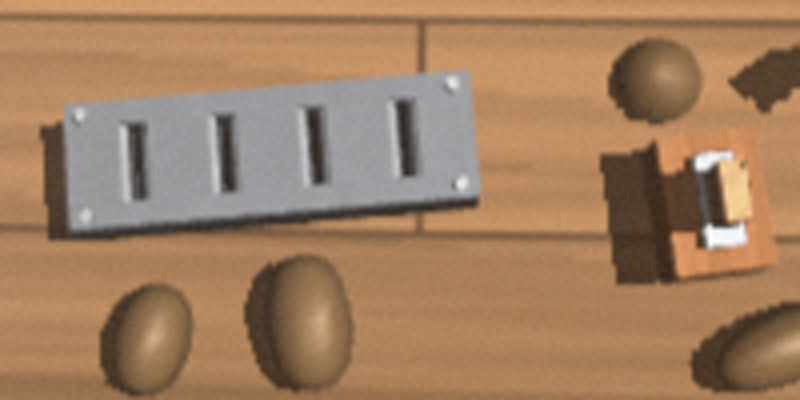

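View pics/c2.png

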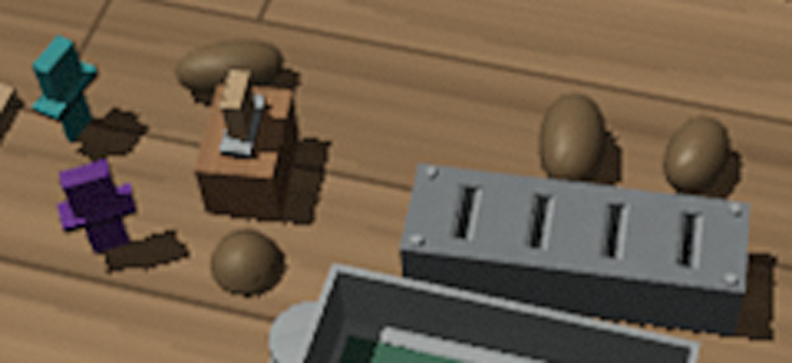

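Confirmed: the gauge has a tan handle and steel collar and stands in the wooden rest at top-view pixel ~(416,199). Next is a coarse position from the top view, then a close look with the wrist camera.

Run:
```python
from bench import robot
from h import *
d=robot.get_image("top")
P=lambda x,y,z: onz(d,(235+x/4,150+y/4),z)
for n,x,y,z in [("hand",734,192,109-0),("standTL",652,146,58),("standTR",757,130,58),("standBR",775,262,58),("standBL",675,281,58),
 ("bTL",66,105,62),("bTR",467,72,62),("bBR",478,198,62),("bBL",72,230,62),("s1",135,161,62),("s2",224,153,62),("s3",314,146,62),("s4",403,138,62)]:
    print(n,P(x,y,z).round(1))
print(robot.current_contact_force())
```

```text
hand [ 564.2 -202.6  109. ]
standTL [ 598.7 -165.7   58. ]
standTR [ 609.3 -228.7   58. ]
standBR [ 529.5 -237.6   58. ]
standBL [ 517.3 -178.4   58. ]
bTL [619.5 191.7  62. ]
bTR [642.5 -53.7  62. ]
bBR [565.1 -60.8  62. ]
bBL [542.4 184.6  62. ]
s1 [585.2 147.8  62. ]
s2 [590.8  93.4  62. ]
s3 [595.7  38.7  62. ]
s4 [601.2 -15.3  62. ]
[ 0.68050277  0.01956434 -0.49702448]
```

Run:
```python
from bench import robot
from h import *
import pickle
robot.move_ptp([565,65,330],[np.pi,0,0.1])
d=robot.get_image("wrist"); cv2.imwrite("pics/w1.png",d["img"]); pickle.dump(d,open("w1.pkl","wb"))
robot.move_ptp([570,-200,250],[np.pi,0,0.13])
d=robot.get_image("wrist"); cv2.imwrite("pics/w2.png",d["img"]); pickle.dump(d,open("w2.pkl","wb"))
print(robot.current_t(),robot.current_tcp_pos(),d["eye"],d["orientation"])
```

```text
3.7 [ 570.56102332 -198.75609977  250.78610257] [ 640.78987538 -190.22117139  416.17473319] [ 2.88063979e+00  1.73502562e-04 -1.43954237e+00]
```

View pics/w1.png

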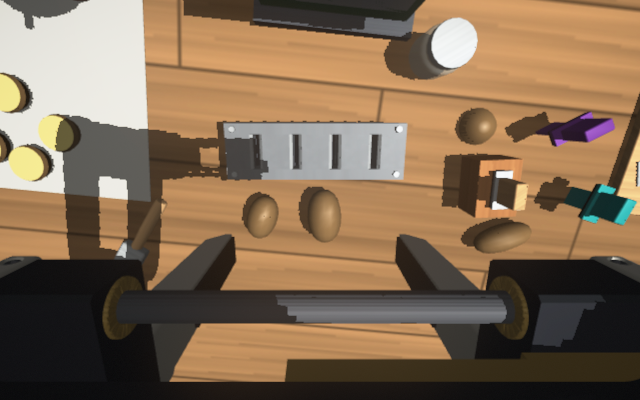

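View pics/w2.png

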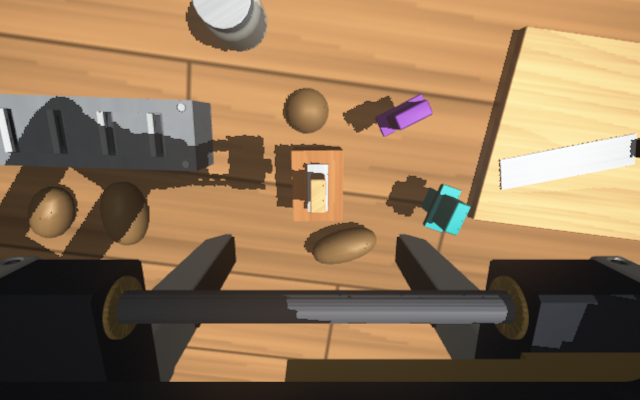

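w1 shows the block, with slots at (256,151), (296,151), (335,151) and (375,151). w2 shows the gauge in its stand at (317,188). I'll enlarge both.

Run:
```python
import cv2
a=cv2.imread('pics/w2.png');b=cv2.imread('pics/w1.png')
cv2.imwrite('pics/c3.png',cv2.resize(a[140:230,280:355],None,fx=6,fy=6,interpolation=cv2.INTER_CUBIC))
cv2.imwrite('pics/c4.png',cv2.resize(b[115:190,212:412],None,fx=4,fy=4,interpolation=cv2.INTER_CUBIC))
```

```text
(no output)
```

View pics/c3.png

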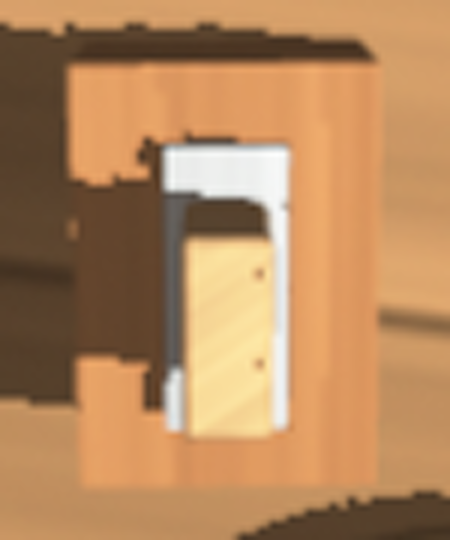

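View pics/c4.png

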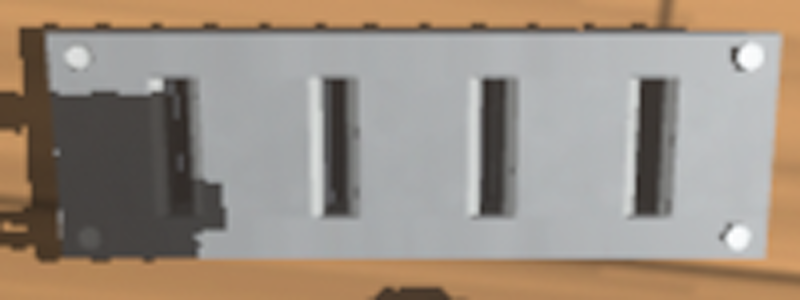

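Run:
```python
from h import *
import pickle
d=pickle.load(open("w2.pkl","rb"))
Q=lambda L,z:[onz(d,(280-.42+x/6,140-.42+y/6),z) for x,y in L]
def rep(n,L,z):
    p=np.array(Q(L,z)); a=(p[0]+p[1]-p[2]-p[3])/2; b=(p[0]+p[3]-p[1]-p[2])/2
    print(n,p.mean(0).round(1),"x-len",np.linalg.norm(a).round(1),"y-len",np.linalg.norm(b).round(1),"yaw",np.arctan2(a[1],a[0]).round(3),np.arctan2(-b[0],b[1]).round(3))
    for q in p: print('   ',q.round(1))
rep("handle",[(185,238),(271,238),(274,437),(188,437)],109)
rep("collar",[(163,146),(290,146),(288,431),(167,431)],68)
rep("stand",[(69,64),(379,64),(378,486),(81,486)],58)
d=pickle.load(open("w1.pkl","rb"))
Q=lambda L,z:[onz(d,(212-.37+x/4,115-.37+y/4),z) for x,y in L]
rep("block",[(47,32),(780,32),(767,258),(63,258)],62)
for i,(a,b) in enumerate([(148,201),(308,360),(469,518),(625,679)]):
    rep("s%d"%(i+1),[(a,77),(b,77),(b,216),(a,216)],62)
print(onz(d,(212+77/4,115+56/4),62), onz(d,(212+738/4,115+237/4),62),onz(d,(212+750/4,115+56/4),62),onz(d,(212+88/4,115+237/4),62))
```

```text
handle [ 567.2 -202.7  109. ] x-len 34.9 y-len 14.7 yaw 0.148 0.131
    [ 583.6 -192.9  109. ]
    [ 585.4 -207.3  109. ]
    [ 551.  -212.6  109. ]
    [ 549.  -197.9  109. ]
collar [ 566.7 -202.6   68. ] x-len 55.8 y-len 23.8 yaw 0.137 0.131
    [ 592.8 -187.    68. ]
    [ 595.9 -210.6   68. ]
    [ 540.6 -218.2   68. ]
    [ 537.5 -194.7   68. ]
stand [ 566.5 -202.7   58. ] x-len 84.8 y-len 59.8 yaw 0.146 0.131
    [ 604.6 -167.1   58. ]
    [ 612.4 -225.9   58. ]
    [ 528.5 -238.7   58. ]
    [ 520.7 -178.9   58. ]
block [594.1  66.6  62. ] x-len 77.7 y-len 249.4 yaw 0.107 0.1
    [620.3 194.4  62. ]
    [645.1 -53.   62. ]
    [567.9 -62.1  62. ]
    [542.9 186.9  62. ]
s1 [585.8 149.4  62. ] x-len 47.9 y-len 18.4 yaw 0.05 0.1
    [608.8 159.7  62. ]
    [610.6 141.6  62. ]
    [562.8 139.   62. ]
    [561.  157.5  62. ]
s2 [591.3  94.3  62. ] x-len 47.8 y-len 18.1 yaw 0.083 0.1
    [614.3 105.2  62. ]
    [616.1  87.5  62. ]
    [568.4  83.2  62. ]
    [566.6 101.5  62. ]
s3 [596.9  39.2  62. ] x-len 47.8 y-len 17.0 yaw 0.117 0.1
    [619.8  50.3  62. ]
    [621.4  33.6  62. ]
    [574.   27.8  62. ]
    [572.2  45.   62. ]
s4 [602.3 -15.6  62. ] x-len 47.9 y-len 18.8 yaw 0.15 0.1
    [625.1  -2.8  62. ]
    [626.9 -21.2  62. ]
    [579.6 -28.6  62. ]
    [577.7  -9.7  62. ]
[612.96788955 183.52263455  62.        ] [573.8342792  -51.14111922  62.        ] [635.83568772 -44.76454634  62.        ] [550.90692084 177.79991175  62.        ]
```

Measured:
- **Gauge:** (566.9, -202.6), yaw 0.138. Handle and collar agree.
- **Block:** (594.1, 66.8), yaw 0.102.

Now I'll grasp the gauge.

Run:
```python
from bench import robot
from h import *
o=[np.pi,0,0.138]
robot.move_gripper(0.6)
robot.move_ptp([566.9,-202.6,130],o)
print(robot.current_tcp_pos().round(2) if hasattr(robot.current_tcp_pos(),'round') else robot.current_tcp_pos())
print(robot.move_linear([566.9,-202.6,73],speed=80,f_stop=8))
robot.sleep(.2)
print(robot.current_tcp_pos(),robot.current_eef_rot(),robot.current_contact_force())
robot.move_gripper(0.0); robot.sleep(.2)
print(robot.current_gripper_width()*93,robot.current_contact_force(),robot.current_t())
print(robot.move_linear([566.9,-202.6,150],speed=100,f_stop=12))
robot.sleep(.2)
print(robot.current_gripper_width()*93,robot.current_contact_force(),robot.current_tcp_pos(),robot.current_t())
d=robot.get_image("wrist"); cv2.imwrite("pics/w3.png",d["img"])
d=robot.get_image("scene"); cv2.imwrite("pics/s3.png",cv2.resize(d["img"][100:260,175:415],None,fx=3.3,fy=3.3))
```

```text
[ 567.43 -202.95  130.7 ]
False
[ 567.26538671 -202.82650727   73.61755592] [ 3.14086341e+00 -8.96011521e-04  1.38008992e-01] [ 0.41561769 -0.69810309 -0.77579359]
16.27917813867438 [-0.50270756  0.51464157  0.47967092] 7.0
False
15.672721345223433 [-0.61617343  0.4429152  -0.71061264] [ 566.52734075 -202.37288946  149.15252395] 8.1167
```

View pics/w3.png

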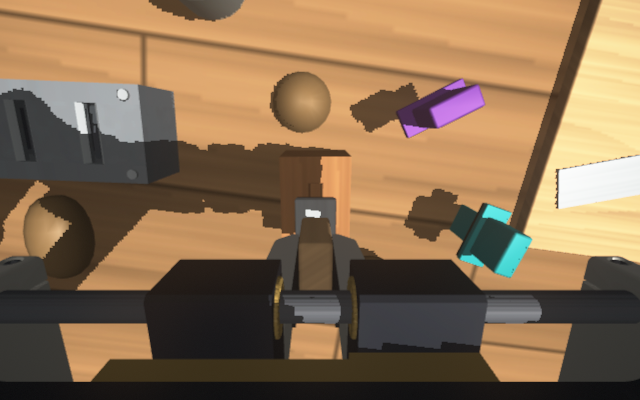

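View pics/s3.png

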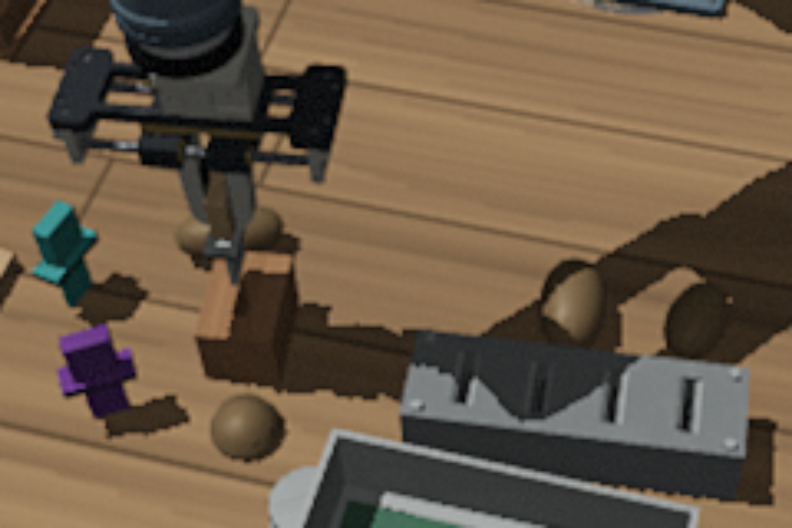

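The gauge is held upright: the handle is between the fingers at (315,255) and the collar at (313,210). Next I'll probe the slots, starting with the nearest (world y ≈ -15).

```bash
cat >> h.py <<'E'
YAW=0.102; C=np.array([594.1,66.8]); YH=np.array([-np.sin(YAW),np.cos(YAW)])
O=[np.pi,0,YAW]
def F(robot,n=5):
    a=[]
    for i in range(n):
        a.append(robot.current_contact_force()); robot.sleep(.02)
    return np.mean(a,0)
def loc(f): # x,y,z in the block's (camera-assumed) axes
    XH=np.array([YH[1],-YH[0]]); return np.array([f[:2]@XH,f[:2]@YH,f[2]])
def probe(robot,k,LIM=13):
    c=C+55*k*YH
    Z=lambda D:123-D
    robot.move_ptp([*c,Z(-16)],O); robot.sleep(.15)
    f0=F(robot,8); print("slot",k,c.round(1),"f0",f0.round(2),"t",round(robot.current_t(),1))
    s=robot.move_linear([*c,Z(14)],speed=40,f_stop=6)
    f=loc(F(robot)-f0); print("D14",s,f.round(1))
    if s: return False,f0,None
    for D in range(17,38,3):
        s=robot.move_linear([*c,Z(D)],speed=15,f_stop=max(2,LIM-max(0,f[2])))
        f=loc(F(robot)-f0); zt=robot.current_tcp_pos()[2]
        print("D",D,"stop",s,"D_read",round(123-zt,1),"f",f.round(1))
        if s or f[2]>LIM:
            return False,f0,D
    return True,f0,D
def out(robot,k):
    c=C+55*k*YH
    robot.move_linear([*c,139],speed=80); print("t",round(robot.current_t(),1))
E
python3 - <<'E'
from bench import robot
from h import *
robot.move_linear([566.9,-202.6,165],speed=150)
r=probe(robot,-1.5); print(r)
E
```

```text
slot -1.5 [602.5 -15.3] f0 [ 0.02 -0.16 -1.41] t 9.5
D14 False [-0.   0.4  0.5]
D 17 stop False D_read 17.0 f [-0.2  0.4  0.5]
D 20 stop False D_read 20.0 f [-0.2  0.   0.3]
D 23 stop False D_read 23.1 f [-0.3  0.6  0.2]
D 26 stop False D_read 26.1 f [0.3 0.1 0.3]
D 29 stop False D_read 29.1 f [ 0.3 -0.2  0.2]
D 32 stop False D_read 32.0 f [-0.   0.4  0.2]
D 35 stop False D_read 35.1 f [ 0.2 -0.2 -0.3]
(True, array([ 0.02112107, -0.1646539 , -1.41346111]), 35)
```

There was no resistance to 35 mm, so this is the worn slot. On to the next.

Run:
```python
from bench import robot
from h import *
out(robot,-1.5)
r=probe(robot,-.5); print(r[0])
if not r[0]:
    out(robot,-.5)
```

```text
t 14.3
slot -0.5 [596.9  39.4] f0 [ 0.03  0.11 -1.49] t 15.0
D14 False [-0.1  0.1  0.2]
D 17 stop False D_read 17.0 f [ 0.  -0.1  0.2]
D 20 stop False D_read 20.0 f [0.1 0.1 0.5]
D 23 stop False D_read 22.8 f [ 0.4 -2.3  2.1]
D 26 stop False D_read 25.7 f [ 1.  -3.2  4.7]
D 29 stop False D_read 29.3 f [ 1.3 -4.   1.6]
D 32 stop False D_read 32.7 f [ 0.7 -4.3 -0.6]
D 35 stop False D_read 35.2 f [ 0.3 -4.8 -0.1]
True
```

This one pushed back with about 5 N on the ramp and let the blade through, then gave a steady 4–5 N side force towards -y, so it's the good shoe. I'll check the sliding drag and then push home gently.

Run:
```python
from bench import robot
from h import *
c=C-.5*55*YH; f0=np.array([.03,.11,-1.49])
s=robot.move_linear([*c,123-42],speed=12,f_stop=2.0)
print("drag stop(2N)",s,123-robot.current_tcp_pos()[2],robot.current_contact_force()-f0)
s=robot.move_linear([*c,123-44.5],speed=12,f_stop=9)
print(s,123-robot.current_tcp_pos()[2],loc(F(robot)-f0).round(1))
for D in np.arange(45,48.6,.5):
    s=robot.move_linear([*c,123-D],speed=10,f_stop=8)
    f=loc(F(robot)-f0); print(D,s,round(123-robot.current_tcp_pos()[2],2),f.round(1))
    if s or f[2]>4.5: break
print(robot.current_t())
d=robot.get_image("scene"); cv2.imwrite("pics/s4.png",cv2.resize(d["img"][120:260,250:430],None,fx=4,fy=4,interpolation=cv2.INTER_CUBIC))
```

```text
drag stop(2N) True 35.6038174597812 [ 0.20852341 -3.77706173  2.50232075]
False 44.80026225737693 [ 0.3 -4.3  0.3]
45.0 False 45.05 [-0.3 -4.5  0.6]
45.5 False 45.42 [-0.8 -4.4  2.4]
46.0 False 45.9 [-0.5 -5.   3.5]
46.5 False 46.3 [-1.1 -3.9  4.7]
21.4583
```

View pics/s4.png

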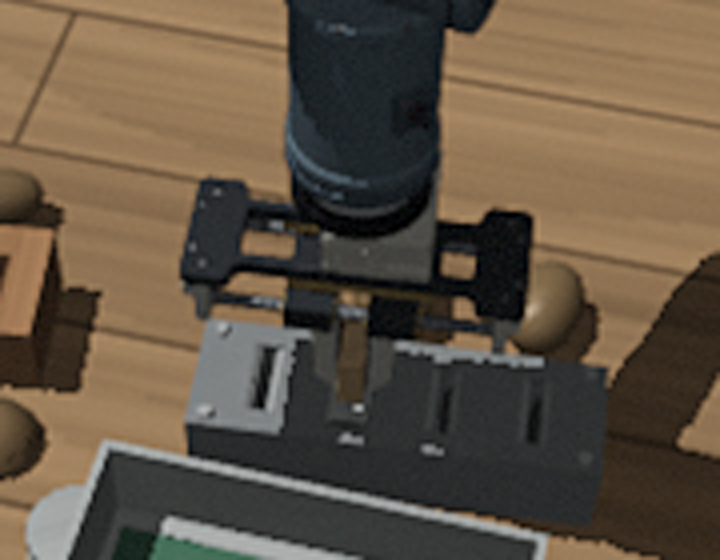

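The sliding drag stopped the slow move at the 2 N threshold. The buffer landed at about 45.2 mm, and from there the force rose linearly. I'll press slightly further, release and check.

Run:
```python
from bench import robot
from h import *
import pickle
c=C-.5*55*YH; f0=np.array([.03,.11,-1.49])
s=robot.move_linear([*c,123-47.2],speed=10,f_stop=6)
print(s,123-robot.current_tcp_pos()[2],loc(F(robot)-f0).round(1))
robot.move_gripper(0.45); robot.sleep(.3)
robot.move_linear([*c,175],speed=100,f_stop=8)
print(robot.current_contact_force(),robot.current_gripper_width())
robot.move_ptp([c[0]-25,c[1],250],O); robot.sleep(.2)
d=robot.get_image("wrist"); cv2.imwrite("pics/w5.png",d["img"]); pickle.dump(d,open("w5.pkl","wb"))
robot.move_ptp([350,-250,280],O); robot.sleep(.2)
for n in("scene","top"):
    d=robot.get_image(n); cv2.imwrite(f"pics/{n}5.png",d["img"]); pickle.dump(d,open(n+"5.pkl","wb"))
a=cv2.imread("pics/scene5.png"); cv2.imwrite("pics/c5.png",cv2.resize(a[130:260,180:430],None,fx=3.2,fy=3.2,interpolation=cv2.INTER_CUBIC))
print(robot.current_t())
```

```text
False 46.91974892247045 [-0.9 -4.4  6.6]
[-0.24799845 -0.20566377 -0.01328949] 0.448037187054721
26.2583
```

View pics/w5.png

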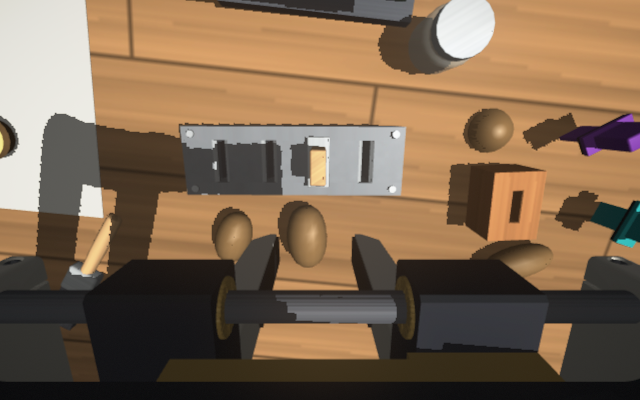

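View pics/c5.png

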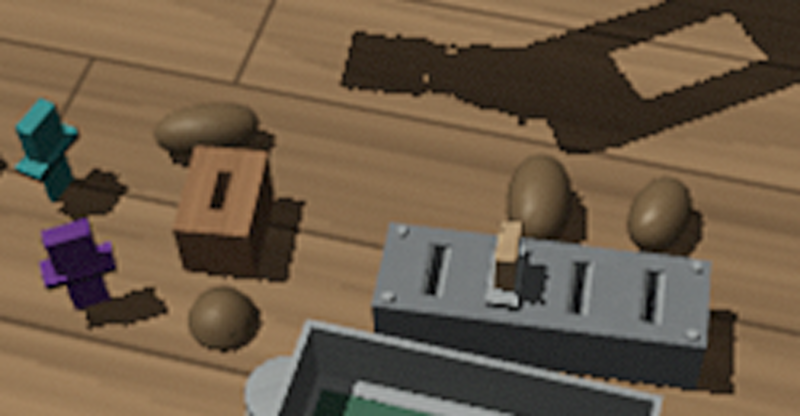

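View pics/top5.png

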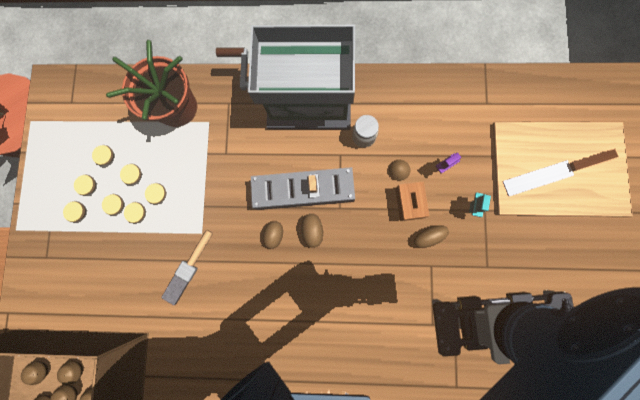

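The gauge stands upright in the third slot (w5 pixel (318,162)), with its collar sitting on the block. The bystanders' pixels match the first top view, and the robot is clear of everything. Handing in.

Run:
```python
from bench import robot
print(robot.hand_in(),robot.current_t())
```

```text
the job is handed in; nothing more can be done
the job is handed in; nothing more can be done
```

The feeler gauge is standing fully home in the good slot, released, and the job is handed in. The clock read 26.3 s just before, out of 67 s.

- **First slot felt (world y ≈ -15):** no resistance down to 35 mm, so this is the worn one.
- **Second slot felt (world y ≈ 39):** at most about 5 N in the readings on the ramp. It then gave a steady 4–5 N side force towards -y and a sliding drag of at least 2 N, so this is the good one. I did not try the other two slots, since this reading was unambiguous.
- **Seating:** the buffer landed at about 45 mm and I pressed on to 6.6 N. Readings between moves never went above that, and the limits set to stop the arm were 13 N while feeling and 9 N while seating.
- **Last checks:** the pictures show the gauge upright with its collar on the block and the arm clear. By eye, the potatoes, jar and brush have not moved. None of my checks failed. After letting go, I judged the seating by eye and did not measure the height again.

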